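# Slide the planter board out to the pointer and hold it

## Robot

A 6-joint arm with a two-finger parallel gripper is mounted at the origin on the work surface. World frame = base frame: x ahead of the robot, y to its left, z up, the work surface at z = 0. Lengths are in mm, angles in rad, forces in N, time in s.
With the tool pointing down it reaches from about 400 to 925 mm from the base axis. Payload 12.5 kg.
Tool frame: the origin (TCP) lies midway between the tips of the shut fingers; the grasp point (between the pads) lies 19 mm behind it; y points along the fingers, x is the direction in which the jaws open and shut, and the axes are right-handed (so a half turn about y gives the same grasp; the last joint's range is limited). The gripper opens to 95 mm and grips with 3 to 60 N. Pads are 20 mm wide; open, the fingers measure 119 mm over their backs; the gripper's body (75 mm by 180 mm) begins 59 mm behind the grasp point.
Start: joints at [1.184, 0.491, 1.559, -0, 1.092, -0.106], TCP at [173.185, 600.544, 214.661] pointing down, gripper open.
Joint ranges: [-3.1, 3.1], [-0.84, 2.19], [0.05, 2.79], [-1.13, 4.28], [0.06, 2.93], [-2.69, 2.69]. Speed limits (rad/s): [2.22, 2.22, 2.79, 3.14, 3.14, 3.14].

## Interface

Orientations are given as [roll, pitch, yaw] about the fixed x, y, z axes, in that order (R = Rz(yaw) Ry(pitch) Rx(roll)).
In Python, from cell import env, vision, job gives the robot as it stands.
- The arm moves only by the shell command python3 -m crank 'ROWS' [OPENING]. ROWS is JSON, a list of rows, each a list of 6 numbers: the shift along the tool's x, y, z in mm, then the turn, a rotation vector about the tool's x, y, z in degrees. In form: [[x, y, z, rx, ry, rz], ...]. A call has 1 to 5 rows; each row is the pose to reach, as a shift and turn from the pose measured when the call began, along the tool's axes at that moment; what a row does not reach only later rows make up. A row lasts 1/10 s, in which the tool goes at most 50 mm and 8.59 degrees, less where a joint would pass 70% of its speed; a pose out of reach is approached as far as the arm can. A call with a gripper value outside its range is refused whole. OPENING is the opening, from 0 (shut) to 1 (fully open), set as the call begins (- or left out, the last holds). The fingers move at their own pace and stop on an object; the grip force is fixed at half the most. Time passes only in rows, so rows that repeat a pose let the fingers close. It gives the time, the measured TCP pose, the force and the opening at its end, in the units of the state.
- env.state(): the state, without advancing time (a new reading comes with each control period).
- vision.read_camera(name): name is "scene" or "top"; returns (picture, depth): 400x640x3 uint8, blue, green, red; 400x640 float32, mm along the optical axis (not along the pixel's ray), 0 where there is no reading.
- vision.calibration(name): a dict with "vertical_fov" (degrees; the focal length in pixels is half the picture's height over the tangent of half this angle, whatever the lens; pixels are square), "cx", "cy" (the principal point, pixels), "pose" (4x4, takes a point from camera to world coordinates). Camera axes: x right, y down, z forward; pixel columns grow to the right and rows downward; lengths in mm; the calibration is good to about 2 mm. A picture is of the moment at which its call begins. calibration takes no time and is no camera call.
- job.job_done(): hands the job in, once; it reports no verdict.
The state is a dict: "t": time; "joints": joint angles; "qvel": joint speeds; "tau": joint torques, N m; "eef_pos": TCP position; "tcp_rot": TCP orientation; "ft_force": force on the tool from outside, world axes, zero at the start; "moment": the same for the moment, N m; "opening": opening from 0.0 (shut) to 1.0 (fully open).
Only numpy, scipy, OpenCV 4.12 (cv2) and the standard library are available. Lean on these libraries where they do the work, as an engineer would, in place of code of your own. Each camera call takes 0.05 s, during which the arm holds its last target.

## Task

Using the fork key (and not your fingers) turn the captive screw beside the planter board a quarter turn anticlockwise, so that its tongue points outward and no longer bars the board's front end, then stand the key upright on the bench again and let it go. Next take the board by its grip rib and slide it outward, flat on the rack, until its front end is level with the black upright pointer. So far out the board would tip by itself, so finish while still holding it there, flat and still; do not shift the pointer or the jar, pot and dishes standing about.

Things in the scene. Friction and masses are not known exactly. Their poses are not given: they have to be found in the camera images.
- rack: Fixed steel rack, flat top 70 mm above the bench, x 0 to 310 mm, 130 mm wide (y). Origin on the bench below the middle of its front (outer) edge; -x is outward, the way the board slides. Two 8 mm high guide strips run 3 mm off the board's sides, a stop strip behind it. Screw on the -y side, pointer bar on the +y side. Place and heading vary.
- board_grip (a point): Centre of the grip rib standing on the planter board near its inner end: grey, 22 mm thick (x), 70 mm wide (y), 40 mm tall; this point is 20 mm above the board's top face (82 mm above the bench), 250 mm from the board's front end, 30 mm from its inner end. Axes as the board: -x outward, z up. Board and rib are one loose piece, 0.4 to 0.85 kg.
- board_front (a point): Middle of the top edge of the board's front (outer) end; -x outward. Grey plank 280 (x) by 100 (y) by 12 mm lying on the rack, front end flush with the rack's front edge at the start. Two green pots are fixed on its outer half (64 mm wide, 45 mm tall, seedlings to 56 mm above the board). Balance point 115 to 130 mm from the front: farther out than that it tips unless held.
- mark (a point): Pointer: black flag 4 mm thick, top 112 mm above the bench, on a slider on the bar beside the board's path, 12 mm clear of the board's side. This point is in its middle plane at board-top height; axes as the rack. The front end must come level with it along the rack's x. It stands 155 to 195 mm out from the rack's front edge; it is no stop; 10 N friction holds it.
- screw_head (a point): Top centre of the screw's wing head, on its vertical turning axis, 103 mm above the bench. Wing: dark steel bar 30 mm long (this point's y), 8 mm wide (x), 14 mm tall, on a round flange 44 mm across, its top 89 mm above the bench. Axis 9 mm outside the rack's front edge, 80 mm to -y. Below, at board level, a 12 mm wide tongue reaches 50 mm from the axis along this +y.
- screw (a joint): Turn of the captive screw, rad, growing anticlockwise from above, 0 to 1.8 (end stops). At 0 the tongue points along the rack's +y, across the board's front end; at 1.57 it points outward (rack -x), clear of the board. Starts at 0 to 0.25; friction about 0.1 N m; stays where left.
- key_center (a point): Centre of the loose fork key (0.18 kg, 88 mm tall), 44 mm above its foot. Stands on its prongs. Top 62 mm: black square handle 22 x 22 mm; then a steel plate 40 x 38 x 10 mm and two prongs 16 mm long, with a 14 mm wide slot between them along this point's x. Lowered over the wing (slot along it), the prongs rest on the flange; it turns the screw with 0.2 rad play either way.
- jar: Bystander: clear jar with white lid, 56 mm across, 75 mm tall, origin at its underside.
- pot: Bystander: empty green pot, 72 mm across, 60 mm tall, origin at its underside.
- dishes: Bystander: stack of glass dishes, 90 mm across, 30 mm tall, origin at its underside.

How it is judged:
By the outcome, as a careful person would: the job done as asked, in the order asked, and still so for the second after the job is handed in, while the arm keeps its last pose, push and grip.
It also fails if it takes over 67 s, if anything falls off the work surface, if the arm or the gripper's body presses on something with over 40 N, if the wrist force passes 120 N, or if a joint passes its speed limit or range.

## Working session

There is one attempt and no reset: what is moved stays moved. The work goes in short steps, Python scripts to look and compute and a shell command to move; the robot and the scene stay as the last step left them, time stands still between calls to the robot, and variables do not carry over. Pictures are saved under pics/ and viewed, and the job is handed in when it is done.

```bash
ls; mkdir -p pics; python3 - <<'E'
from cell import env,vision,job
import cv2,numpy as np
s=env.state()
print({k:np.round(v,3).tolist() for k,v in s.items()})
for n in("scene","top"):
    im,d=vision.read_camera(n); c=vision.calibration(n)
    print(n,c["vertical_fov"],c["cx"],c["cy"],np.round(c["pose"],3).tolist(), {k:v for k,v in c.items() if k not in("pose",)})
    cv2.imwrite(f"pics/{n}0.png",im); np.save(f"pics/{n}0_d.npy",d)
E
```

```text
pics
{'t': 0.0, 'joints': [1.184, 0.492, 1.559, -0.0, 1.092, -0.106], 'qvel': [0.002, 0.004, 0.001, -0.0, 0.001, -0.001], 'tau': [-0.0, -61.264, -25.818, 0.069, 0.048, -0.0], 'eef_pos': [173.092, 600.308, 214.067], 'tcp_rot': [-1.571, 0.001, 1.29], 'ft_force': [0.477, 0.184, -0.093], 'moment': [-0.025, -0.004, -0.005], 'opening': 0.998}
scene 53.9300876361843 315.4951085495717 192.7659845292689 [[-0.266, 0.517, -0.813, 1383.901], [0.964, 0.127, -0.235, 220.578], [-0.018, -0.846, -0.532, 657.799], [0.0, 0.0, 0.0, 1.0]] {'vertical_fov': 53.9300876361843, 'cx': 315.4951085495717, 'cy': 192.7659845292689}
top 51.57708666579142 324.5226248961206 204.7501466057461 [[-0.037, -0.971, 0.235, 290.318], [-0.999, 0.035, -0.011, -45.046], [0.003, -0.235, -0.972, 1110.837], [0.0, 0.0, 0.0, 1.0]] {'vertical_fov': 51.57708666579142, 'cx': 324.5226248961206, 'cy': 204.7501466057461}
```

View pics/scene0.png

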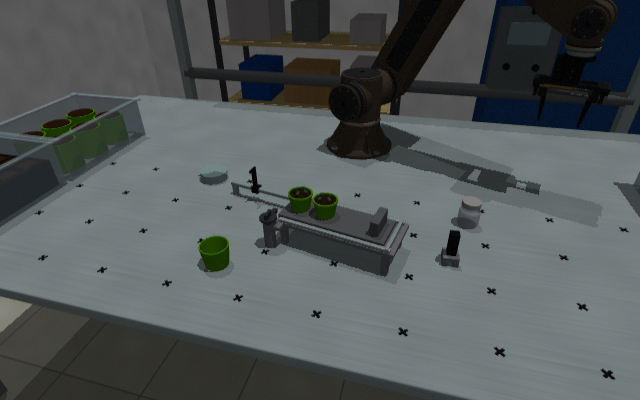

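View pics/top0.png

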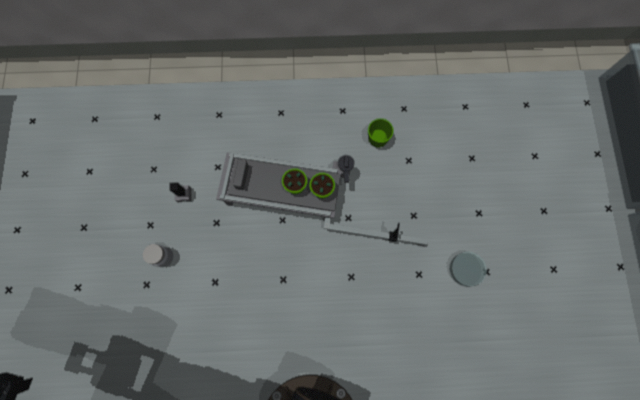

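The scene view shows the board on the rack (pots around 300–325,200, rib at 378,222), the screw at (268,225), the pointer at (253,180), the key at (452,248) and the jar at (470,212). In the top view the key is at (180,190), the screw at (346,163), the rib at (241,174) and the pointer at (396,232). I'll zoom in next.

```bash
python3 - <<'E'
import cv2,numpy as np
a=cv2.imread("pics/top0.png"); b=cv2.imread("pics/scene0.png")
def crop(im,x0,y0,w,h,s,n):
    c=cv2.resize(im[y0:y0+h,x0:x0+w],None,fx=s,fy=s,interpolation=cv2.INTER_CUBIC)
    c=np.clip(c.astype(float)*1.5,0,255).astype(np.uint8)
    cv2.imwrite(n,c)
crop(a,210,140,230,120,3.4,"pics/t_board.png")
crop(a,150,160,60,60,8,"pics/t_key.png")
crop(b,220,150,200,140,4,"pics/s_board.png")
crop(b,425,215,60,60,8,"pics/s_key.png")
E
```

```text
(no output)
```

View pics/t_board.png

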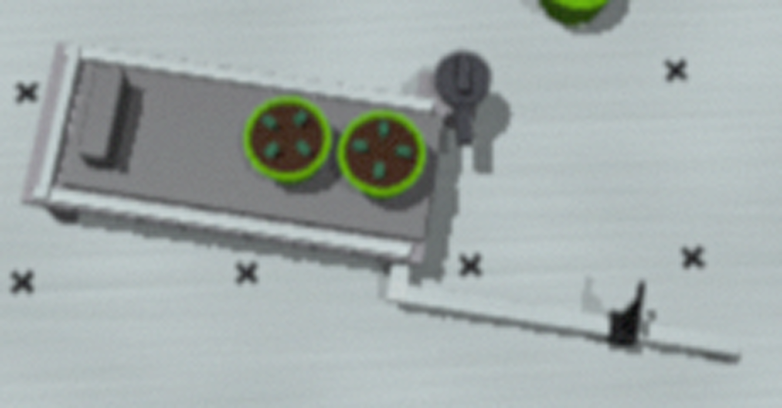

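View pics/t_key.png

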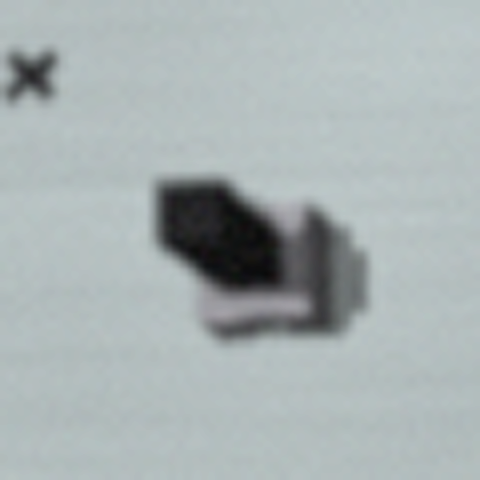

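View pics/s_board.png

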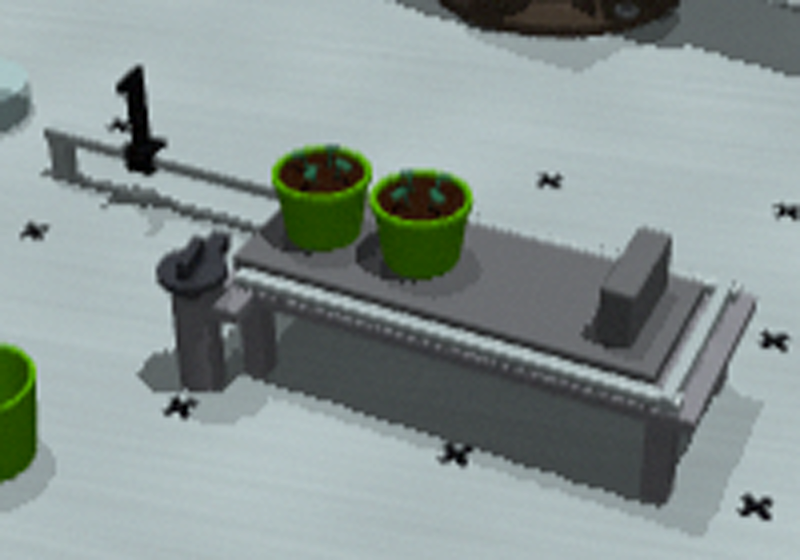

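View pics/s_key.png

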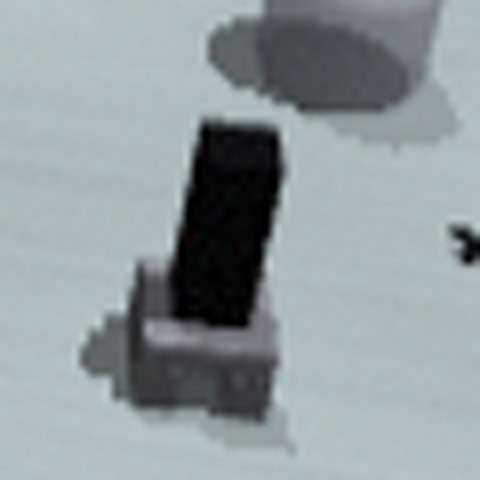

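```bash
cat > h.py <<'E'
import numpy as np, cv2
from cell import vision
def K(n):
    c=vision.calibration(n); f=200/np.tan(np.radians(c["vertical_fov"])/2)
    return f,c["cx"],c["cy"],np.array(c["pose"])
def ray(n,u,v,z):
    f,cx,cy,T=K(n); u=np.asarray(u,float);v=np.asarray(v,float)
    d=np.stack([(u-cx)/f,(v-cy)/f,np.ones_like(u)],-1)@T[:3,:3].T
    o=T[:3,3]; s=(z-o[2])/d[...,2]
    return o+d*s[...,None]
def cloud(n,d):
    f,cx,cy,T=K(n); v,u=np.mgrid[0:400,0:640]
    p=np.stack([(u-cx)/f*d,(v-cy)/f*d,d],-1)@T[:3,:3].T+T[:3,3]
    p[d==0]=np.nan
    return p
def proj(n,P):
    f,cx,cy,T=K(n); q=(np.asarray(P,float)-T[:3,3])@T[:3,:3]
    return np.stack([q[...,0]/q[...,2]*f+cx,q[...,1]/q[...,2]*f+cy],-1)
E
python3 - <<'E'
from h import *
for n in("top","scene"):
    d=np.load(f"pics/{n}0_d.npy"); P=cloud(n,d)
    # bench check
    boxes={"top":[("bench",260,230,310,260),("rack",262,172,275,190),("key",168,180,200,205),("rib",232,158,252,190),("screw",335,150,356,178),("flag",386,220,404,242)],
           "scene":[("bench",330,270,380,300),("board",335,200,360,225),("key",440,228,462,268),("rib",368,205,390,238),("screw",258,205,282,225),("flag",246,165,262,194)]}[n]
    for b,x0,y0,x1,y1 in boxes:
        p=P[y0:y1,x0:x1].reshape(-1,3); p=p[np.isfinite(p[:,0])]
        print(n,b,len(p),np.round(np.median(p,0),1),"z pct",np.round(np.percentile(p[:,2],[2,25,50,75,90,98]),1))
E
```

```text
top bench 1495 [4.528e+02 5.350e+01 1.000e-01] z pct [-4.3 -1.2  0.1  1.5  2.7  4.3]
top rack 232 [609.7  87.2  82.1] z pct [78.6 80.7 82.1 83.2 84.2 85.1]
top key 797 [599.5 320.3   2.5] z pct [-3.7 -0.1  2.5 27.3 83.2 89.5]
top rib 636 [623.8 149.4  90. ] z pct [ 70.4  81.7  90.  120.5 122.8 124.7]
top screw 583 [ 650.9 -115.3   71.6] z pct [ -2.9   1.3  71.6  88.5  91.5 104. ]
top flag 392 [ 473.7 -236.5    2.6] z pct [ -3.8  -0.3   2.6  48.3  77.3 114.2]
scene bench 1497 [738.3 122.6   1.3] z pct [-1.1  0.5  1.3  2.   2.7  3.6]
scene board 625 [579.2  64.3  82.9] z pct [1.000e-01 7.910e+01 8.290e+01 8.390e+01 8.470e+01 1.188e+02]
scene key 877 [610.6 327.6  16. ] z pct [-0.3  1.7 16.  45.4 79.3 89.8]
scene rib 724 [624.3 154.9  85.8] z pct [  0.6  82.5  85.8 118.1 123.3 124.4]
scene screw 480 [ 634.5 -118.4   76. ] z pct [ -0.7   1.8  76.   89.8  92.7 104.3]
scene flag 462 [ 421.7 -268.3    3.5] z pct [ -0.7   1.4   3.5  51.   89.8 112.1]
```

```bash
python3 - <<'E'
from h import *
def rect(p):
    (c,(w,h),a)=cv2.minAreaRect(p[:,:2].astype(np.float32)); return np.round(c,1),np.round((w,h),1),round(a,1)
for n in("top","scene"):
    D=[np.load(f"pics/{n}0_d.npy")]+[vision.read_camera(n)[1] for _ in range(5)]
    D=np.array(D); D[D==0]=np.nan
    d=np.nan_to_num(np.nanmedian(D,0)); np.save(f"pics/{n}m_d.npy",d)
    P=cloud(n,d).reshape(-1,3); P=P[np.isfinite(P[:,0])]
    def sel(x0,x1,y0,y1,z0,z1):
        m=(P[:,0]>x0)&(P[:,0]<x1)&(P[:,1]>y0)&(P[:,1]<y1)&(P[:,2]>z0)&(P[:,2]<z1); return P[m]
    print(n)
    def show(nm,p):
        if len(p)>3: print(nm,len(p),"mean",np.round(p.mean(0),1),"rect",*rect(p))
    show("ribtop",sel(560,680,110,190,117,127))
    show("keytop",sel(570,650,260,360,84,93))
    show("keyplate",sel(570,650,260,360,22,29))
    show("keyall",sel(570,650,260,360,6,93))
    show("keyhandle",sel(570,650,260,360,35,93))
    show("wing",sel(600,680,-150,-80,97,108))
    show("flange",sel(600,680,-150,-80,85,108))
    show("tongue",sel(560,680,-150,-80,60,84))
    show("flag",sel(430,540,-280,-180,85,116))
    show("board",sel(500,700,-100,200,79,86))
    show("strip",sel(480,720,-120,240,74,80))
E
```

```text
top
ribtop 239 mean [620.3 153.7 121.7] rect [621.6 154.2] [22.2 70. ] 79.2
keytop 76 mean [601.8 330.2  88. ] rect [601.7 330.5] [21.6 21.5] 88.8
keyplate 105 mean [597.6 323.3  26. ] rect [602.4 328.4] [35.5 39.6] 89.1
keyall 328 mean [598.1 324.6  48.7] rect [602.1 329.7] [40.1 38.2] 2.2
keyhandle 172 mean [599.3 326.7  72.3] rect [602.  329.6] [22.5 22.4] 3.6
wing 36 mean [ 649.3 -116.2  102.9] rect [ 649.6 -116.2] [ 5.3 29.7] 87.2
flange 218 mean [ 648.2 -115.9   91.4] rect [ 641.5 -119.7] [60.5 42.9] 23.9
tongue 266 mean [615.  -95.2  77.8] rect [ 611.5 -100.7] [99.9 41.4] 0.0
flag 37 mean [ 464.4 -232.5  106.4] rect [ 467.  -233.5] [ 4.  26.4] 78.9
board 2850 mean [597.2  60.9  81.9] rect [602.5  54.3] [296.5 130.3] 79.9
strip 1038 mean [599.9  66.9  77.9] rect [600.2  45.1] [320.2 126.9] 79.0
scene
ribtop 188 mean [627.9 154.5 122.5] rect [623.3 154.4] [21.1 69.6] 79.1
keytop 72 mean [606.3 329.5  88.5] rect [604.5 329.3] [22. 20.] 0.3
keyplate 129 mean [611.7 328.4  26.7] rect [604.5 329.8] [40.4 37.8] 3.0
keyall 487 mean [612.4 328.6  46.7] rect [604.3 329.9] [40.5 37.9] 3.3
keyhandle 257 mean [610.9 329.   67.8] rect [605.2 329.4] [21.4 21.7] 6.9
wing 38 mean [ 654.2 -115.3  102.6] rect [ 651.5 -116. ] [ 7.6 28.5] 88.1
flange 182 mean [ 654.7 -113.9   92.7] rect [ 641.8 -119.7] [63.2 42.2] 20.8
tongue 285 mean [634.9 -95.8  74.2] rect [615.8 -99. ] [ 45.  103.5] 81.9
flag 54 mean [ 467.  -232.4  102.7] rect [ 468.  -233.2] [ 4.9 27.9] 80.4
board 2305 mean [621.5  69.   82.6] rect [605.9  51.7] [297.5 145.6] 84.1
strip 749 mean [644.8  69.1  78.2] rect [605.7  49.5] [318.7 144.5] 83.8
```

```bash
cat >> h.py <<'E'
from cell import env
def plan(x,y,z,th):
    s=env.state(); from scipy.spatial.transform import Rotation as R
    M=R.from_euler("xyz",s["tcp_rot"]).as_matrix(); p=np.array(s["eef_pos"])
    # target: y_t down, x_t at yaw th (deg)
    G=R.from_euler("xyz",[-np.pi/2,0,np.radians(th)]).as_matrix()
    d=M.T@(np.array([x,y,z])-p); rv=R.from_matrix(M.T@G).as_rotvec(degrees=True)
    print("t",round(s["t"],2),"pos",np.round(p,1),"rot",np.round(np.degrees(s["tcp_rot"]),1),"F",np.round(s["ft_force"],1),"op",round(s["opening"],3))
    print("row",np.round(d,1).tolist(),np.round(rv,1).tolist())
E
python3 - <<'E'
from h import *
for nm,u,v,z in(("jar",155,254,75),("pot",380,132,60),("dishes",466,269,30)): print(nm,np.round(ray("top",u,v,z)))
plan(603.2,329.8,140,3)
E
```

```text
jar [430. 371.  75.]
pot [ 743. -216.   60.]
dishes [ 368. -418.   30.]
t 0.6 pos [173.2 600.5 214.6] rot [-90.   -0.   73.9] F [-0.7 -0.2 -1. ] op 1.0
row [-141.0, 74.6, -488.2] [-0.0, 70.9, 0.0]
```

```bash
python3 -m crank '[[-141,74,-488,0,71,0],[-141,74,-488,0,71,0],[-141,74,-488,0,71,0],[-141,74,-488,0,71,0],[-141,74,-488,0,71,0]]' 1; python3 -c "
from h import *
plan(603.2,329.8,140,3)"
```

```text
t: 1.1
eef_pos: [384.0, 467.5, 178.5]
tcp_rot: [-1.571, -0.0, 0.534]
ft_force: [0.7, 0.4, 0.2]
opening: 1.001
t 1.1 pos [384.  467.5 178.5] rot [-90.   -0.   30.6] F [0.7 0.4 0.2] op 1.001
row [118.6, 38.5, -230.1] [-0.0, 27.6, 0.0]
```

```bash
python3 -m crank '[[118,38,-230,0,27.6,0],[118,38,-230,0,27.6,0],[118,38,-230,0,27.6,0],[118,38,-230,0,27.6,0],[118,38,-230,0,27.6,0]]' 1; python3 -c "
from h import *
plan(603.2,329.8,140,3)"
```

```text
t: 1.6
eef_pos: [593.3, 335.2, 142.3]
tcp_rot: [-1.57, -0.001, 0.051]
ft_force: [0.2, -0.1, 0.8]
opening: 0.995
t 1.6 pos [593.3 335.2 142.3] rot [-90.   -0.    2.9] F [ 0.2 -0.1  0.8] op 0.995
row [9.6, 2.3, -5.9] [-0.0, -0.1, 0.0]
```

```bash
python3 -c "
from h import *
plan(603.2,329.8,100,3)"
```

```text
t 1.6 pos [593.3 335.2 142.3] rot [-90.   -0.    2.9] F [ 0.2 -0.1  0.8] op 0.995
row [9.6, 42.3, -5.9] [-0.0, -0.1, 0.0]
```

```bash
python3 -m crank '[[9.6,5,-5.9,0,0,0],[9.6,20,-5.9,0,0,0],[9.6,45,-5.9,0,0,0],[9.6,70,-5.9,0,0,0],[9.6,93,-5.9,0,0,0]]' 1; python3 -c "
from h import *
plan(603.2,329.8,49,3)"
```

```text
t: 2.1
eef_pos: [601.1, 331.1, 47.6]
tcp_rot: [-1.571, 0.001, 0.052]
ft_force: [0.4, -0.3, -0.1]
opening: 0.998
t 2.1 pos [601.1 331.1  47.6] rot [-90.   0.   3.] F [ 0.4 -0.3 -0.1] op 0.998
row [2.1, -1.4, -1.5] [-0.0, 0.0, -0.0]
```

Settle, then close.

```bash
python3 -m crank '[[2,-1,-1.3,0,0,0],[2,-1,-1.3,0,0,0],[2,-1,-1.3,0,0,0]]' 1; python3 -m crank '[[0,0,0,0,0,0],[0,0,0,0,0,0],[0,0,0,0,0,0],[0,0,0,0,0,0],[0,0,0,0,0,0]]' 0;python3 -m crank '[[0,0,0,0,0,0],[0,0,0,0,0,0],[0,0,0,0,0,0],[0,0,0,0,0,0],[0,0,0,0,0,0]]' 0; python3 - <<'E'
from h import *
plan(603.2,329.8,200,3)
im,d=vision.read_camera("scene"); cv2.imwrite("pics/g1.png",cv2.resize(im[180:300,380:520],None,fx=5,fy=5))
E
```

```text
t: 2.4
eef_pos: [603.1, 330.8, 49.9]
tcp_rot: [-1.57, -0.001, 0.053]
ft_force: [0.5, -0.3, -0.4]
opening: 1.0
t: 2.9
eef_pos: [603.1, 330.8, 50.0]
tcp_rot: [-1.57, -0.001, 0.053]
ft_force: [-0.9, 0.5, -0.3]
opening: 0.636
t: 3.4
eef_pos: [603.0, 330.7, 49.9]
tcp_rot: [-1.57, -0.001, 0.053]
ft_force: [0.4, -0.5, -1.7]
opening: 0.233
t 3.4 pos [603.  330.7  49.9] rot [-90.  -0.   3.] F [ 0.4 -0.5 -1.7] op 0.233
row [0.2, -150.1, -0.8] [-0.0, 0.0, 0.0]
```

View pics/g1.png

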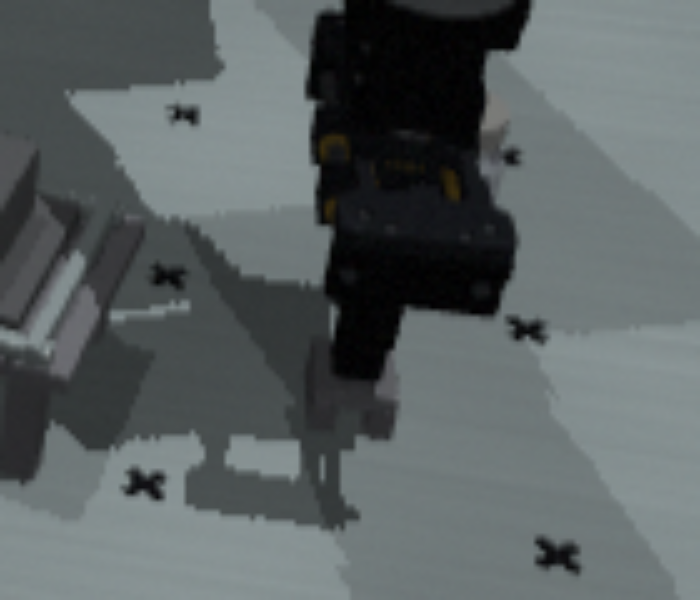

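The picture shows the fingers closed on the key handle (around 365,340 in the crop), and the key is still upright. An opening of 0.233 is 22 mm, which matches the handle. Now I'll lift.

```bash
python3 -m crank '[[0,-20,0,0,0,0],[0,-60,0,0,0,0],[0,-100,0,0,0,0],[0,-140,0,0,0,0],[0,-160,0,0,0,0]]' 0; python3 -c "
from h import *
plan(650.5,-116.1,210,-2.5)"
```

```text
t: 3.95
eef_pos: [603.5, 330.9, 213.6]
tcp_rot: [-1.569, -0.004, 0.053]
ft_force: [-0.2, 0.4, -1.5]
opening: 0.226
t 3.95 pos [603.5 330.9 213.6] rot [-89.9  -0.2   3. ] F [-0.2  0.4 -1.5] op 0.226
row [23.2, 2.7, -448.9] [-0.1, 5.5, 0.2]
```

```bash
python3 -m crank '[[2,0,-40,0,1,0],[4,0,-80,0,1,0],[6,0,-120,0,2,0],[8,0,-160,0,2,0],[10,0,-200,0,3,0]]' 0; python3 -c "
from h import *
plan(650.5,-116.1,210,-2.5)"
```

```text
t: 4.45
eef_pos: [623.9, 130.2, 213.0]
tcp_rot: [-1.568, -0.004, 0.001]
ft_force: [0.5, 0.8, -1.2]
opening: 0.229
t 4.45 pos [623.9 130.2 213. ] rot [-89.9  -0.2   0.1] F [ 0.5  0.8 -1.2] op 0.229
row [26.3, 2.5, -246.3] [-0.1, 2.6, 0.2]
```

```bash
python3 -m crank '[[6,0,-50,0,1,0],[12,0,-100,0,2,0],[18,0,-150,0,2.6,0],[24,0,-200,0,2.6,0],[26.3,2,-235,0,2.6,0]]' 0; python3 -m crank '[[0,0,-10,0,0,0],[0,0,-10,0,0,0],[0,0,-10,0,0,0]]' 0; python3 - <<'E'
from h import *
plan(650.5,-116.1,210,-2.5)
for n,b in(("scene",(150,120,220,160)),("top",(300,110,100,90))):
    im,d=vision.read_camera(n); np.save(f"pics/{n}1_d.npy",d)
    x,y,w,h=b
    cv2.imwrite(f"pics/{n}1.png",cv2.resize(im[y:y+h,x:x+w],None,fx=3.6,fy=3.6,interpolation=cv2.INTER_CUBIC))
    P=cloud(n,d).reshape(-1,3)
    p=P[(abs(P[:,0]-650)<50)&(abs(P[:,1]+116)<40)&(P[:,2]>112)&(P[:,2]<225)]
    print(n,len(p),np.round(np.percentile(p[:,2],[0,2,5,10,25,50]),1))
    q=p[(p[:,2]<186)]
    print(np.round(q.mean(0),1),cv2.minAreaRect(q[:,:2].astype(np.float32)))
E
```

```text
t: 4.95
eef_pos: [650.5, -107.7, 210.5]
tcp_rot: [-1.568, -0.004, -0.046]
ft_force: [-0.1, 0.9, -1.9]
opening: 0.225
t: 5.25
eef_pos: [649.8, -116.7, 210.4]
tcp_rot: [-1.568, -0.004, -0.046]
ft_force: [-0.1, 0.6, -1.5]
opening: 0.228
t 5.25 pos [ 649.8 -116.7  210.4] rot [-89.8  -0.2  -2.6] F [-0.1  0.6 -1.5] op 0.228
row [0.6, 0.4, 0.7] [-0.2, -0.1, 0.2]
scene 420 [160.8 162.5 164.3 167.8 177.3 187.6]
[ 663.3 -111.3  174.1] ((652.56591796875, -116.80608367919922), (39.62356948852539, 41.98490905761719), 88.06282806396484)Traceback (most recent call last):
  File "<stdin>", line 9, in <module>
    return _quantile_unchecked(
        a, q, axis, out, overwrite_input, method, keepdims, weights)
    return _ureduce(a,
                    func=_quantile_ureduce_func,
    ...<5 lines>...
                    overwrite_input=overwrite_input,
                    method=method)
    r = func(a, **kwargs)
    result = _quantile(arr,
                       quantiles=q,
    ...<2 lines>...
                       out=out,
                       weights=wgt)
    slices_having_nans = np.isnan(arr[-1, ...])
                                  ~~~^^^^^^^^^
IndexError: index -1 is out of bounds for axis 0 with size 0
```

View pics/scene1.png

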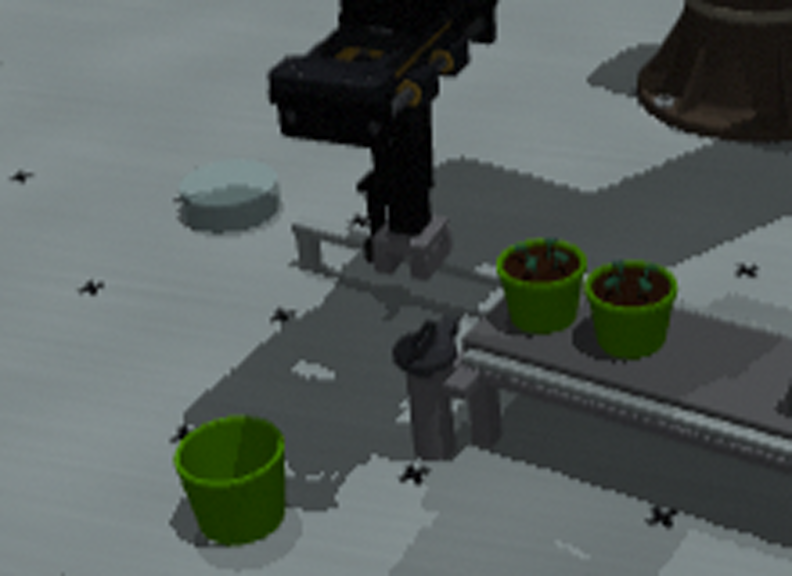

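Scene view: the key hangs level, with its prongs near (410,255) in the crop. Its slot is along the wing (430,340), and the foot is at z≈161. Now I'll lower it.

```bash
python3 -m crank '[[0.4,5,1,0,0,0],[0.4,18,1,0,0,0],[0.4,34,1,0,0,0],[0.4,48,1,0,0,0],[0.4,54,1,0,0,0]]' 0; python3 -m crank '[[0,0,0,0,0,0],[0,3,0,0,0,0],[0,6,0,0,0,0]]' 0;  python3 -c "
from h import *
plan(650.2,-115.6,139.4,-2.5)"
```

```text
t: 5.85
eef_pos: [650.0, -114.4, 154.4]
tcp_rot: [-1.568, -0.001, -0.044]
ft_force: [-0.2, 0.4, -1.6]
opening: 0.228
t: 6.15
eef_pos: [650.3, -114.4, 148.7]
tcp_rot: [-1.568, -0.002, -0.044]
ft_force: [-0.3, -0.4, -2.6]
opening: 0.227
t 6.15 pos [ 650.3 -114.4  148.7] rot [-89.8  -0.1  -2.5] F [-0.3 -0.4 -2.6] op 0.227
row [-0.1, 9.3, -1.2] [-0.2, -0.0, 0.1]
```

```bash
python3 -m crank '[[0,2,-1,0,0,0],[0,4,-1,0,0,0],[0,6,-1,0,0,0],[0,8,-1,0,0,0],[0,8,-1,0,0,0]]' 0;  python3 - <<'E'
from h import *
plan(650.2,-115.6,139.4,-2.5)
im,d=vision.read_camera("scene")
cv2.imwrite("pics/s2.png",cv2.resize(im[160:260,210:340],None,fx=6,fy=6,interpolation=cv2.INTER_CUBIC))
E
```

```text
t: 6.65
eef_pos: [650.2, -115.3, 140.4]
tcp_rot: [-1.568, -0.002, -0.044]
ft_force: [0.1, -0.8, -1.3]
opening: 0.233
t 6.65 pos [ 650.2 -115.3  140.4] rot [-89.8  -0.1  -2.5] F [ 0.1 -0.8 -1.3] op 0.233
row [0.1, 1.0, -0.3] [-0.2, -0.0, 0.1]
```

View pics/s2.png

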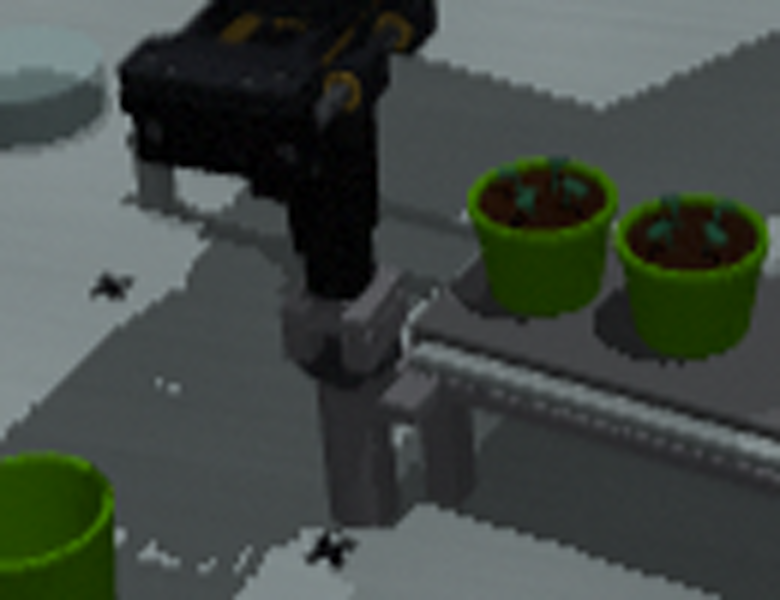

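The key is seated around the wing (340,330 in the crop), with the foot about 1 mm above the flange. Now I'll turn it anticlockwise, which is negative ry.

```bash
python3 -m crank '[[0,0,0,0,-7,0],[0,0,0,0,-14,0],[0,0,0,0,-21,0],[0,0,0,0,-28,0],[0,0,0,0,-35,0]]' 0;  python3 - <<'E'
from h import *
plan(650.2,-115.4,140.4,90)
print(env.state()["moment"])
E
```

```text
t: 7.2
eef_pos: [650.1, -115.2, 140.7]
tcp_rot: [-1.569, -0.003, 0.572]
ft_force: [-0.4, 1.0, -1.6]
opening: 0.232
t 7.2 pos [ 650.1 -115.2  140.7] rot [-89.9  -0.2  32.8] F [-0.4  1.  -1.6] op 0.232
row [-0.0, 0.3, -0.2] [0.0, -57.2, 0.2]
[ 0.23904395  0.21930337 -0.10819172]
```

```bash
python3 -m crank '[[0,0,0,0,-7,0],[0,0,0,0,-14,0],[0,0,0,0,-21,0],[0,0,0,0,-28,0],[0,0,0,0,-35,0]]' 0; python3 -m crank '[[0,0,0,0,-6,0],[0,0,0,0,-12,0],[0,0,0,0,-18,0],[0,0,0,0,-22.5,0],[0,0,0,0,-22.5,0]]' 0; python3 - <<'E'
from h import *
plan(650.2,-115.4,140.4,90.7)
print(env.state()["moment"],env.state()["joints"])
for n,b in(("scene",(210,160,130,100)),("top",(300,130,100,90))):
    im,d=vision.read_camera(n); np.save(f"pics/{n}3_d.npy",d)
    x,y,w,h=b
    cv2.imwrite(f"pics/{n}3.png",cv2.resize(im[y:y+h,x:x+w],None,fx=6,fy=6,interpolation=cv2.INTER_CUBIC))
    P=cloud(n,d).reshape(-1,3)
    p=P[(abs(P[:,0]-640)<75)&(abs(P[:,1]+130)<60)&(P[:,2]>62)&(P[:,2]<85)]
    print(n,len(p)); 
    if len(p)>4: print(np.round(p.mean(0),1),cv2.minAreaRect(p[:,:2].astype(np.float32)))
E
```

```text
t: 7.7
eef_pos: [649.5, -114.8, 140.6]
tcp_rot: [-1.57, -0.004, 1.188]
ft_force: [-2.5, 2.3, -0.2]
opening: 0.226
t: 8.2
eef_pos: [649.0, -114.7, 140.6]
tcp_rot: [-1.57, -0.004, 1.581]
ft_force: [-2.3, 0.5, -0.9]
opening: 0.227
t 8.2 pos [ 649.  -114.7  140.6] rot [-90.   -0.2  90.6] F [-2.3  0.5 -0.9] op 0.227
row [-0.7, 0.2, -1.2] [-0.0, -0.1, 0.2]
[-0.001315    0.74097209 -0.02005365] [-0.2767667   0.61404249  1.54461452  0.00468602  0.98495457 -1.86082411]
scene 364
[635.  -98.4  76.2] ((631.5845947265625, -102.59660339355469), (77.06272888183594, 110.567138671875), 43.114044189453125)
top 0
```

View pics/scene3.png

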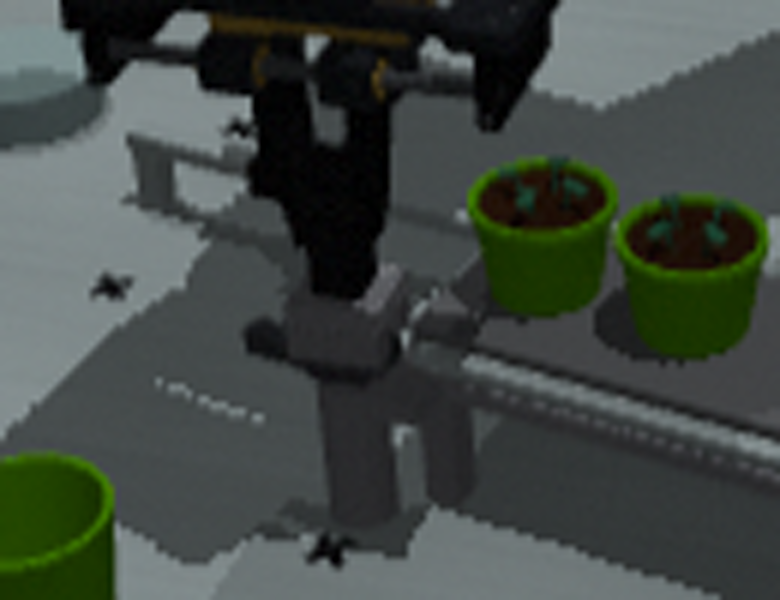

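View pics/top3.png

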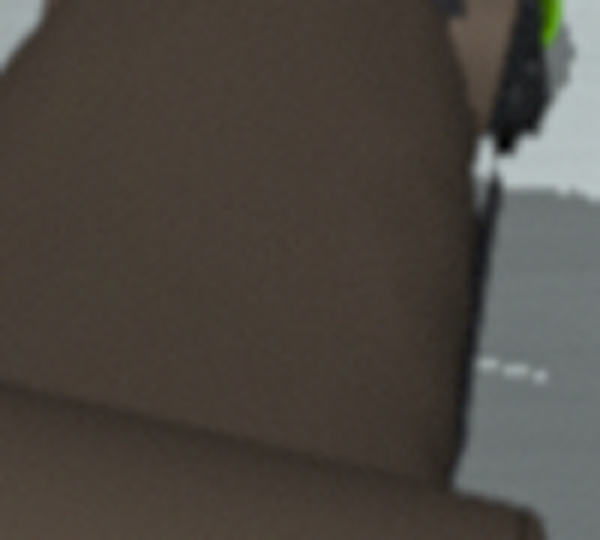

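The dark tongue now points outward, at (250,335) in the scene crop. I'll back off within the play, lift, and then measure the wing angle.

```bash
python3 -m crank '[[0,0,0,0,4,0],[0,0,0,0,9,0],[0,-6,0,0,9,0],[0,-20,0,0,9,0],[0,-45,0,0,9,0]]' 0; python3 -m crank '[[0,-25,0,0,0,0],[0,-40,0,0,0,0],[0,-40,-5,0,0,0]]' 0; python3 - <<'E'
from h import *
plan(740,90,230,80)
for n,b in(("scene",(210,160,130,100)),):
    im,d=vision.read_camera(n); np.save(f"pics/{n}4_d.npy",d)
    x,y,w,h=b
    cv2.imwrite(f"pics/{n}4.png",cv2.resize(im[y:y+h,x:x+w],None,fx=6,fy=6,interpolation=cv2.INTER_CUBIC))
    P=cloud(n,d).reshape(-1,3)
    p=P[(abs(P[:,0]-650)<40)&(abs(P[:,1]+116)<40)&(P[:,2]>96)&(P[:,2]<108)]
    print(n,len(p)); 
    if len(p)>4: print(np.round(p.mean(0),1),cv2.minAreaRect(p[:,:2].astype(np.float32)))
E
```

```text
t: 8.8
eef_pos: [648.8, -114.8, 185.9]
tcp_rot: [-1.568, -0.004, 1.423]
ft_force: [0.3, -0.1, -1.6]
opening: 0.23
t: 9.1
eef_pos: [654.8, -116.0, 229.6]
tcp_rot: [-1.573, -0.004, 1.424]
ft_force: [0.6, 0.5, -1.8]
opening: 0.231
t 9.1 pos [ 654.8 -116.   229.6] rot [-90.1  -0.2  81.6] F [ 0.6  0.5 -1.8] op 0.231
row [216.2, 0.5, -54.2] [0.1, 1.6, 0.2]
scene 50
[ 652.9 -115.5  102. ] ((651.6359252929688, -115.9341812133789), (29.45555877685547, 10.198873519897461), 76.69232177734375)
```

View pics/scene4.png

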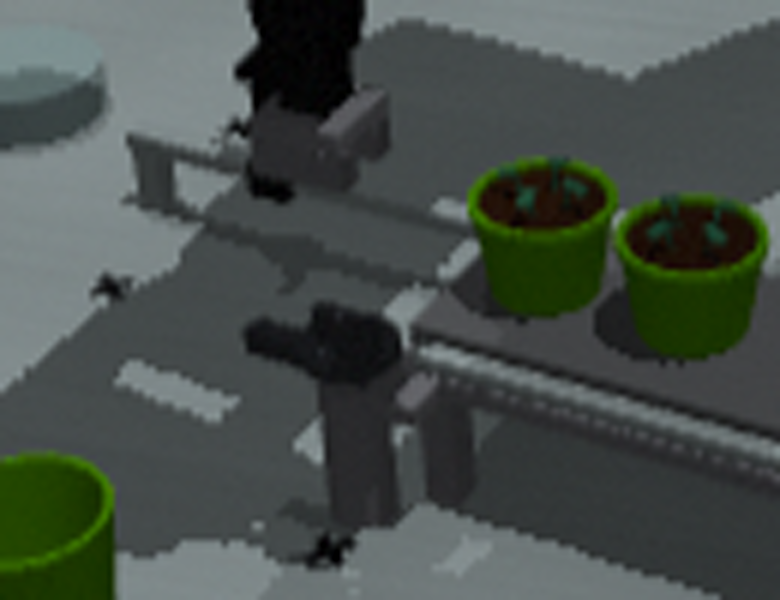

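```bash
cat > wing.py <<'E'
from h import *
D=[np.load("pics/scene4_d.npy")]+[vision.read_camera("scene")[1] for _ in range(4)]
D=np.array(D);D[D==0]=np.nan;d=np.nan_to_num(np.nanmedian(D,0))
P=cloud("scene",d).reshape(-1,3)
for z0 in (96,98,100):
    p=P[(abs(P[:,0]-650)<40)&(abs(P[:,1]+116)<40)&(P[:,2]>z0)&(P[:,2]<108)]
    q=p[:,:2]-p[:,:2].mean(0); w,v=np.linalg.eigh(q.T@q); a=np.degrees(np.arctan2(v[1,1],v[0,1]))%180
    print("wing",z0,len(p),cv2.minAreaRect(p[:,:2].astype(np.float32)),"pca",round(a,1))
p=P[(abs(P[:,0]-640)<60)&(P[:,1]>-190)&(P[:,1]<-139)&(P[:,2]>60)&(P[:,2]<84)]
q=p[:,:2]-p[:,:2].mean(0); w,v=np.linalg.eigh(q.T@q); a=np.degrees(np.arctan2(v[1,1],v[0,1]))%180
c=p[:,:2].mean(0); print("tongue",len(p),np.round(p.mean(0),1),cv2.minAreaRect(p[:,:2].astype(np.float32)),"pca",round(a,1),"dir from axis",np.degrees(np.arctan2(*(c-np.array([651.5,-116]))[::-1]))%180)
E
python3 wing.py
```

```text
wing 96 51 ((651.3606567382812, -115.54107666015625), (28.01708984375, 9.517783164978027), 76.58200073242188) pca 79.6
wing 98 43 ((651.3606567382812, -115.54107666015625), (28.01708984375, 9.517783164978027), 76.58200073242188) pca 78.5
wing 100 35 ((651.646728515625, -115.48991394042969), (27.750919342041016, 9.4035005569458), 74.77127075195312) pca 76.2
tongue 36 [ 647.1 -153.    79.3] ((643.0560302734375, -151.5803680419922), (25.650211334228516, 13.011293411254883), 77.5780029296875) pca 77.0 dir from axis 83.19205374282745
```

The wing is at 76–79.6° and the tongue at about 77–83°, against a rack heading of 79.2°. That agrees with a quarter turn, and the tongue clearly points outward, at (260,335) in the crop. Next I'll stand the key on the clear bench near (740,90).

```bash
python3 -m crank '[[40,0,-12,0,0,0],[80,0,-24,0,0,0],[120,0,-35,0,0,0],[160,0,-45,0,0,0],[200,0,-54,0,0,0]]' 0; python3 -m crank '[[14,20,0,0,0,0],[14,60,0,0,0,0],[14,100,0,0,0,0],[14,140,0,0,0,0],[14,155,0,0,0,0]]' 0; python3 -c "
from h import *
plan(740,90,50,80)"
```

```text
t: 9.85
eef_pos: [736.7, 75.8, 224.3]
tcp_rot: [-1.565, -0.004, 1.423]
ft_force: [1.1, -0.2, -1.8]
opening: 0.233
t: 10.35
eef_pos: [735.7, 90.4, 64.2]
tcp_rot: [-1.558, -0.003, 1.423]
ft_force: [-1.1, 0.1, -2.0]
opening: 0.229
t 10.35 pos [735.7  90.4  64.2] rot [-89.2  -0.2  81.5] F [-1.1  0.1 -2. ] op 0.229
row [0.2, 14.2, -4.5] [-0.8, 1.5, 0.2]
```

```bash
python3 -m crank '[[0,0,0,-0.8,0,0.2],[0,4,0,-0.8,0,0.2],[0,8,0,-0.8,0,0.2],[0,10,0,-0.8,0,0.2],[0,11,0,-0.8,0,0.2]]' 0; python3 -c "
from h import *
plan(740,90,49.7,81.5)"
```

```text
t: 10.85
eef_pos: [735.9, 90.4, 54.2]
tcp_rot: [-1.573, 0.0, 1.423]
ft_force: [0.3, 0.4, -1.5]
opening: 0.231
t 10.85 pos [735.9  90.4  54.2] rot [-90.1   0.   81.5] F [ 0.3  0.4 -1.5] op 0.231
row [0.2, 4.5, -4.1] [0.1, 0.0, -0.0]
```

```bash
python3 -m crank '[[0,1,0,0.1,0,0],[0,2,0,0.1,0,0],[0,3,0,0.1,0,0],[0,4,0,0.1,0,0],[0,4.5,0,0.1,0,0]]' 0; python3 -c "
from h import *
plan(740,90,49.7,81.5)"
```

```text
t: 11.35
eef_pos: [735.9, 90.4, 49.7]
tcp_rot: [-1.571, 0.0, 1.423]
ft_force: [-2.0, -0.8, 2.1]
opening: 0.227
t 11.35 pos [735.9  90.4  49.7] rot [-90.    0.   81.5] F [-2.  -0.8  2.1] op 0.227
row [0.2, 0.0, -4.1] [0.0, 0.0, -0.0]
```

The force changed sign (−1.5 to +2.1 N), so the foot is on the bench. I'll release.

```bash
Z='x'; python3 -m crank '[[0,0,0,0,0,0],[0,0,0,0,0,0],[0,0,0,0,0,0],[0,0,0,0,0,0],[0,0,0,0,0,0]]' 1; python3 -m crank '[[0,0,0,0,0,0],[0,0,0,0,0,0],[0,0,0,0,0,0],[0,0,0,0,0,0]]' 1; python3 -m crank '[[0,-5,0,0,0,0],[0,-20,0,0,0,0],[0,-50,0,0,0,0],[0,-90,0,0,0,0],[0,-110,0,0,0,0]]' 1; python3 -c "
from h import *
plan(622.4,154.3,150,79.2)"
```

```text
t: 11.85
eef_pos: [736.0, 90.4, 49.7]
tcp_rot: [-1.571, 0.0, 1.423]
ft_force: [0.1, -0.6, -0.4]
opening: 0.591
t: 12.25
eef_pos: [736.0, 90.4, 49.7]
tcp_rot: [-1.571, 0.0, 1.423]
ft_force: [0.2, -0.3, -0.1]
opening: 0.93
t: 12.75
eef_pos: [737.0, 90.5, 164.8]
tcp_rot: [-1.576, -0.001, 1.423]
ft_force: [0.5, -0.3, 0.7]
opening: 1.001
t 12.75 pos [737.   90.5 164.8] rot [-90.3  -0.   81.5] F [ 0.5 -0.3  0.7] op 1.001
row [46.2, 14.2, 122.8] [0.3, 2.3, 0.0]
```

```bash
python3 -m crank '[[193,-20,127,0,2,0],[193,-20,127,0,2,0],[193,-20,127,0,2,0],[193,-20,127,0,2,0],[193,-20,127,0,2,0]]' 1; python3 - <<'E'
from h import *
plan(622.4,154.3,150,79.2)
for n in("scene","top"):
    fs=[vision.read_camera(n) for _ in range(5)]
    cv2.imwrite(f"pics/{n}5.png",fs[0][0]); D=np.array([f[1] for f in fs]);D[D==0]=np.nan;d=np.nan_to_num(np.nanmedian(D,0)); np.save(f"pics/{n}5_d.npy",d)
    P=cloud(n,d).reshape(-1,3)
    def sel(x0,x1,y0,y1,z0,z1):
        m=(P[:,0]>x0)&(P[:,0]<x1)&(P[:,1]>y0)&(P[:,1]<y1)&(P[:,2]>z0)&(P[:,2]<z1); return P[m]
    def show(nm,p):
        if len(p)<4: print(nm,len(p)); return
        q=p[:,:2]-p[:,:2].mean(0); w,v=np.linalg.eigh(q.T@q)
        print(n,nm,len(p),np.round(p.mean(0),1),[np.round(k,1) for k in cv2.minAreaRect(p[:,:2].astype(np.float32))],"pca",round(np.degrees(np.arctan2(v[1,1],v[0,1]))%180,1))
    show("wing",sel(600,680,-150,-80,98,108))
    show("tongue",sel(600,680,-190,-139,60,84))
    show("keytop",sel(690,790,50,130,80,94))
    show("keyall",sel(690,790,50,130,6,94))
    show("ribtop",sel(560,680,110,190,117,127))
    show("flag",sel(430,540,-280,-180,85,116))
E
```

```text
t: 13.25
eef_pos: [638.1, 303.1, 186.5]
tcp_rot: [-1.578, -0.002, 1.39]
ft_force: [0.3, -0.9, 0.6]
opening: 0.997
t 13.25 pos [638.1 303.1 186.5] rot [-90.4  -0.1  79.6] F [ 0.3 -0.9  0.6] op 0.997
row [-149.3, 36.2, -11.0] [0.4, 0.4, 0.1]
scene wing 44 [ 652.4 -115.5  102.5] [array([ 651.3, -115.5]), array([28.5,  9.1]), np.float64(79.5)] pca 78.7
scene tongue 36 [ 647.  -152.8   79.2] [array([ 646.9, -152.9]), array([14.2, 22.2]), np.float64(14.1)] pca 81.2
scene keytop 99 [740.9  90.9  87.3] [array([738. ,  90.3]), array([20.9, 22.2]), np.float64(81.0)] pca 148.7
scene keyall 561 [746.4  91.6  45.6] [array([738.5,  89.8]), array([40.4, 38.3]), np.float64(81.9)] pca 114.8
scene ribtop 190 [628.  154.6 122.5] [array([623.6, 154.5]), array([21.2, 69.5]), np.float64(78.7)] pca 167.9
scene flag 53 [ 466.9 -232.5  102.4] [array([ 468.3, -233.1]), array([ 4.4, 27.7]), np.float64(75.3)] pca 166.1
top wing 39 [ 648.9 -116.2  102.5] [array([ 649.5, -115.7]), array([28.8,  7.6]), np.float64(77.1)] pca 78.0
top tongue 43 [ 640.6 -152.4   81.1] [array([ 642.1, -152.6]), array([24.9, 12.5]), np.float64(77.8)] pca 74.7
top keytop 71 [735.5  89.8  87.4] [array([736.1,  89.8]), array([21.7, 22.4]), np.float64(76.8)] pca 126.8
top keyall 284 [729.9  88.2  47.9] [array([736.2,  90.3]), array([40.5, 38.1]), np.float64(82.1)] pca 117.4
top ribtop 240 [620.  153.7 121.8] [array([621.6, 154.4]), array([22.7, 70.2]), np.float64(78.6)] pca 169.1
top flag 37 [ 464.4 -232.6  106.1] [array([ 466.7, -233.7]), array([ 4.1, 26.5]), np.float64(79.2)] pca 169.2
```

View pics/scene5.png

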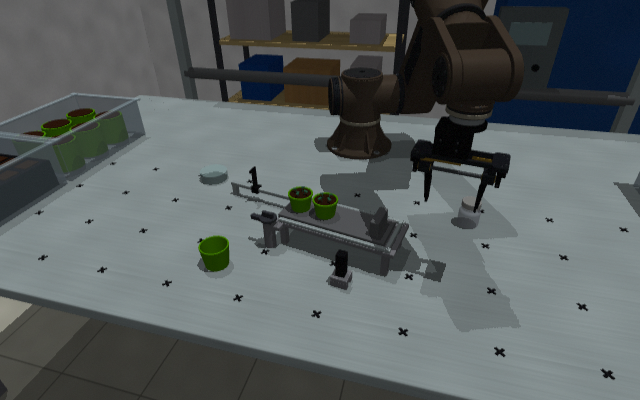

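View pics/top5.png

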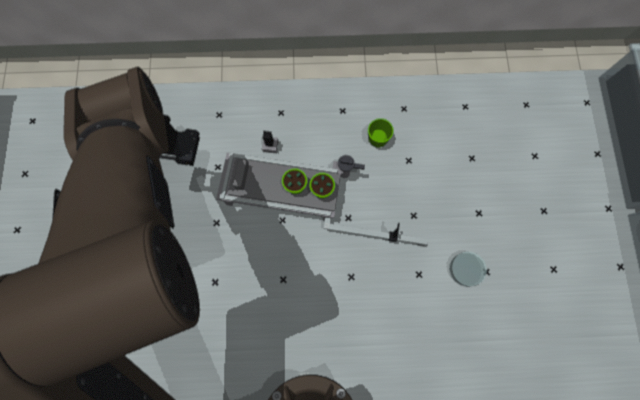

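In both views the key stands upright at about (737,90) with its top at 87 mm. The tongue points outward (scene 258,217; top 360,166), and the wing is at ~78.5° against a rack heading of ~79.0°, so the screw is near 1.56 rad. Nothing else has moved. Next is the rib.

```bash
python3 -m crank '[[-40,10,-3,0.2,0.4,0],[-80,20,-6,0.4,0.6,0.1],[-120,30,-9,0.4,0.6,0.1],[-149,36,-11,0.4,0.6,0.1],[-149,40,-11,0.4,0.6,0.1]]' 1; python3 -c "
from h import *
plan(622.4,154.4,88,79)"
```

```text
t: 14.25
eef_pos: [623.8, 146.7, 143.8]
tcp_rot: [-1.568, 0.002, 1.372]
ft_force: [-0.2, 0.3, 0.9]
opening: 1.0
t 14.25 pos [623.8 146.7 143.8] rot [-89.8   0.1  78.6] F [-0.2  0.3  0.9] op 1.0
row [7.4, 55.8, 2.7] [-0.2, -0.4, -0.1]
```

```bash
python3 -m crank '[[7.4,5,2.7,-0.2,-0.4,-0.1],[7.4,20,2.7,-0.2,-0.4,-0.1],[7.4,38,2.7,-0.2,-0.4,-0.1],[7.4,50,2.7,-0.2,-0.4,-0.1],[7.4,55,2.7,-0.2,-0.4,-0.1]]' 1; python3 -c "
from h import *
plan(622.4,154.4,88,79)"
```

```text
t: 14.75
eef_pos: [622.0, 155.3, 87.5]
tcp_rot: [-1.57, 0.0, 1.38]
ft_force: [0.1, 0.4, -0.1]
opening: 0.996
t 14.75 pos [622.  155.3  87.5] rot [-90.    0.   79.1] F [ 0.1  0.4 -0.1] op 0.996
row [-0.8, -0.5, -0.6] [-0.0, 0.1, -0.0]
```

```bash
python3 -m crank '[[-0.8,-0.5,-0.5,0,0,0],[-0.8,-0.5,-0.5,0,0,0],[-0.8,-0.5,-0.5,0,0,0],[-0.8,-0.5,-0.5,0,0,0],[-0.8,-0.5,-0.5,0,0,0]]' 0; python3 -m crank '[[0,0,0,0,0,0],[0,0,0,0,0,0],[0,0,0,0,0,0],[0,0,0,0,0,0],[0,0,0,0,0,0]]' 0; python3 -m crank '[[0,0,0,0,0,0],[0,0,0,0,0,0]]' 0; python3 - <<'E'
from h import *
plan(622.4,154.4,88,79)
print(env.state()["moment"])
E
```

```text
t: 15.25
eef_pos: [622.5, 154.5, 88.4]
tcp_rot: [-1.571, 0.0, 1.38]
ft_force: [1.3, -0.0, -0.1]
opening: 0.636
t: 15.75
eef_pos: [622.5, 154.4, 88.4]
tcp_rot: [-1.571, 0.0, 1.38]
ft_force: [-0.1, -0.1, 1.4]
opening: 0.229
t: 15.95
eef_pos: [622.5, 154.4, 88.4]
tcp_rot: [-1.571, 0.0, 1.38]
ft_force: [-0.1, -0.1, 0.1]
opening: 0.233
t 15.95 pos [622.5 154.4  88.4] rot [-90.    0.   79.1] F [-0.1 -0.1  0.1] op 0.233
row [-0.0, 0.4, 0.1] [-0.0, 0.1, -0.0]
[ 0.02633421  0.02014931 -0.26750656]
```

```bash
python3 -m crank '[[-5,0,0,0,0,0],[-15,0,0,0,0,0],[-28,0,0,0,0,0],[-42,0,0,0,0,0],[-50,0,0,0,0,0]]' 0; python3 - <<'E'
from h import *
plan(622.4,154.4,88.4,79)
print(env.state()["moment"])
im,d=vision.read_camera("scene"); cv2.imwrite("pics/s6.png",cv2.resize(im[150:290,210:430],None,fx=3.6,fy=3.6,interpolation=cv2.INTER_CUBIC))
E
```

```text
t: 16.45
eef_pos: [612.7, 103.8, 88.4]
tcp_rot: [-1.571, 0.0, 1.379]
ft_force: [1.3, 2.5, -1.3]
opening: 0.231
t 16.45 pos [612.7 103.8  88.4] rot [-90.   0.  79.] F [ 1.3  2.5 -1.3] op 0.231
row [51.5, -0.0, 0.1] [-0.0, 0.0, -0.0]
[ 0.64326729 -0.2426844   0.01017363]
```

View pics/s6.png

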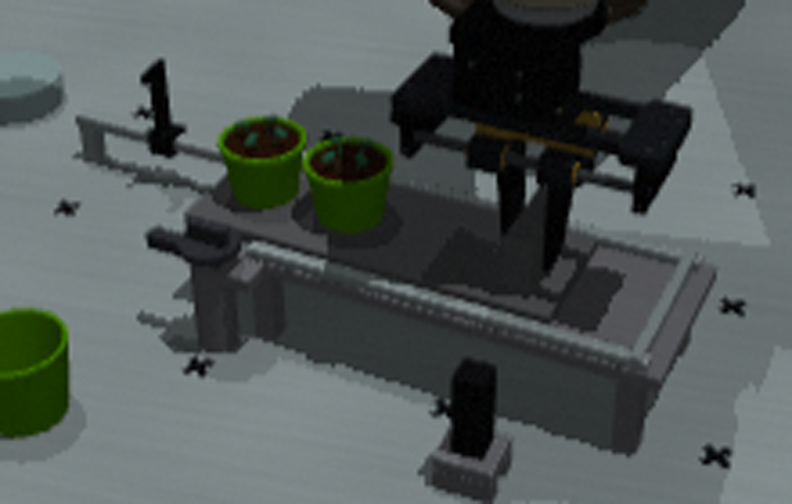

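The picture shows the board sliding flat (front end around 190,215 in the crop), clear of the tongue, and the forces are small. I'll carry on.

```bash
python3 -m crank '[[-8,0,0,0,0,0],[-20,0,0,0,0,0],[-34,0,0,0,0,0],[-46,0,0,0,0,0],[-50,0,0,0,0,0]]' 0; python3 -m crank '[[-6,0,0,0,0,0],[-16,0,0,0,0,0],[-28,0,0,0,0,0],[-38,0,0,0,0,0],[-45,0,0,0,0,0]]' 0; python3 -m crank '[[0,0,0,0,0,0],[0,0,0,0,0,0]]' 0; cat > meas.py <<'E'
from h import *
import sys
tag=sys.argv[1]
plan(622.4,154.4,88.4,79)
print(env.state()["moment"])
h=np.radians(79.0); ex=np.array([np.cos(h),np.sin(h)]); ey=np.array([-ex[1],ex[0]])
for n in("scene","top"):
    fs=[vision.read_camera(n) for _ in range(5)]
    cv2.imwrite(f"pics/{n}{tag}.png",fs[0][0]); D=np.array([f[1] for f in fs]);D[D==0]=np.nan;d=np.nan_to_num(np.nanmedian(D,0))
    np.save(f"pics/{n}{tag}_d.npy",d)
    P=cloud(n,d).reshape(-1,3);P=P[np.isfinite(P[:,0])]
    R=np.stack([P[:,:2]@ex,P[:,:2]@ey,P[:,2]],1)  # rack axes (shifted)
    o=np.array([575.3,-91.3]); R[:,0]-=o@ex; R[:,1]-=o@ey
    fl=R[(R[:,0]>-230)&(R[:,0]<-120)&(R[:,1]>52)&(R[:,1]<110)&(R[:,2]>84)&(R[:,2]<116)]
    print(n,"flag",len(fl),"x",np.round([fl[:,0].min(),np.median(fl[:,0]),fl[:,0].max()],1),"y",np.round([fl[:,1].min(),fl[:,1].max()],1),"rect",[np.round(k,1) for k in cv2.minAreaRect(fl[:,:2].astype(np.float32))])
    bd=R[(R[:,0]>-230)&(R[:,0]<-60)&(abs(R[:,1])<60)&(R[:,2]>77)&(R[:,2]<88)]
    print("  board top: y range",np.round(np.percentile(bd[:,1],[0.5,99.5]),1),"n",len(bd))
    c=np.polyfit(bd[:,0],bd[:,2],1); print("  pitch deg",np.degrees(np.arctan(c[0])), "z med",np.median(bd[:,2]))
    # front edge: min x per y bin
    ys=np.arange(-44,46,8); m=[(y,bd[abs(bd[:,1]-y)<4][:,0].min()) for y in ys if (abs(bd[:,1]-y)<4).sum()>3]
    m=np.array(m); k=np.polyfit(m[:,0],m[:,1],1); print("  front x by y",np.round(m[:,1],1),"slope deg",np.degrees(np.arctan(k[0])).round(2))
E
python3 meas.py 7
```

```text
t: 17.0
eef_pos: [602.7, 52.3, 88.4]
tcp_rot: [-1.57, 0.001, 1.377]
ft_force: [0.3, 3.7, -1.8]
opening: 0.235
t: 17.5
eef_pos: [593.9, 7.1, 88.4]
tcp_rot: [-1.57, 0.001, 1.377]
ft_force: [0.6, 2.8, -1.3]
opening: 0.23
t: 17.7
eef_pos: [593.7, 6.5, 88.4]
tcp_rot: [-1.57, 0.001, 1.377]
ft_force: [-0.7, -3.2, -1.8]
opening: 0.229
t 17.7 pos [593.7   6.5  88.4] rot [-89.9   0.1  78.9] F [-0.7 -3.2 -1.8] op 0.229
row [150.7, -0.3, 0.4] [-0.1, -0.1, -0.1]
[-0.09695034 -0.11922139 -0.00090748]
scene flag 41 x [-162.6 -159.  -157.9] y [63.9 93.1] rect [array([-160.3,   78.5]), array([29.2,  4.6]), np.float64(89.2)]
  board top: y range [-49.3  17.1] n 347
  pitch deg 0.136911570533237 z med 83.22050347716743
  front x by y [-152.2 -149.  -147.3 -148.3 -149.9 -146.1 -148.8  -87.7] slope deg 34.05
top flag 37 x [-162.5 -159.5 -158.4] y [66.1 92.5] rect [array([-160.4,   79.3]), array([26.4,  4. ]), np.float64(89.8)]
  board top: y range [-47.3  51.8] n 710
  pitch deg 0.10350703160067605 z med 81.99143561578705
  front x by y [-147.4 -148.3 -149.7 -147.6 -148.7 -149.9 -147.9 -149.3 -149.6 -148.2
 -148.9 -149.3] slope deg -0.64
```

Both cameras put the flag plane at −160.3. The arm's travel puts the front at −150.7, and the depth edge says about −149.5. I'll move 9.7 mm more and check in the images.

```bash
python3 -m crank '[[-3,0,0,0,0,0],[-6,0,0,0,0,0],[-8.5,0,0,0,0,0],[-9.7,0,0,0,0,0],[-9.7,0,0,0,0,0]]' 0; python3 -m crank '[[0,0,0,0,0,0],[0,0,0,0,0,0]]' 0; python3 meas.py 8; python3 - <<'E'
import cv2,numpy as np
a=cv2.imread("pics/top8.png")[140:260,300:420]; cv2.imwrite("pics/t8z.png",np.clip(1.6*cv2.resize(a,None,fx=5,fy=5,interpolation=cv2.INTER_CUBIC).astype(float),0,255))
a=cv2.imread("pics/scene8.png")[150:250,210:330]; cv2.imwrite("pics/s8z.png",np.clip(1.6*cv2.resize(a,None,fx=6,fy=6,interpolation=cv2.INTER_CUBIC).astype(float),0,255))
E
```

```text
t: 18.7
eef_pos: [591.9, -2.5, 88.4]
tcp_rot: [-1.57, 0.001, 1.377]
ft_force: [0.4, 1.4, -0.7]
opening: 0.231
t: 18.9
eef_pos: [591.9, -2.6, 88.4]
tcp_rot: [-1.57, 0.001, 1.377]
ft_force: [0.5, 2.0, 0.2]
opening: 0.229
t 18.9 pos [591.9  -2.6  88.4] rot [-89.9   0.1  78.9] F [0.5 2.  0.2] op 0.229
row [159.9, -0.1, 0.4] [-0.1, -0.1, -0.1]
[ 0.7934195  -0.28097737  0.02761507]
scene flag 39 x [-162.3 -159.2 -157.9] y [63.9 93.6] rect [array([-160.1,   78.7]), array([29.7,  4.4]), np.float64(89.7)]
  board top: y range [-49.9  17.2] n 374
  pitch deg 0.13341536616706268 z med 83.21483582515265
  front x by y [-156.1 -156.7 -158.3 -156.5 -157.1 -159.9 -156.8  -97. ] slope deg 31.24
top flag 37 x [-162.4 -159.3 -158.4] y [65.9 92.4] rect [array([-160.4,   79.2]), array([26.6,  3.9]), np.float64(89.6)]
  board top: y range [-47.6  51.7] n 766
  pitch deg 0.043870960095058226 z med 81.9488096956768
  front x by y [-157.9 -159.2 -159.7 -158.2 -159.3 -159.7 -158.6 -159.3 -157.4 -158.4
 -159.2 -157.5] slope deg 0.44[ WARN:0@0.062] global loadsave.cpp:1063 imwrite_ Unsupported depth image for selected encoder is fallbacked to CV_8U.
```

View pics/t8z.png

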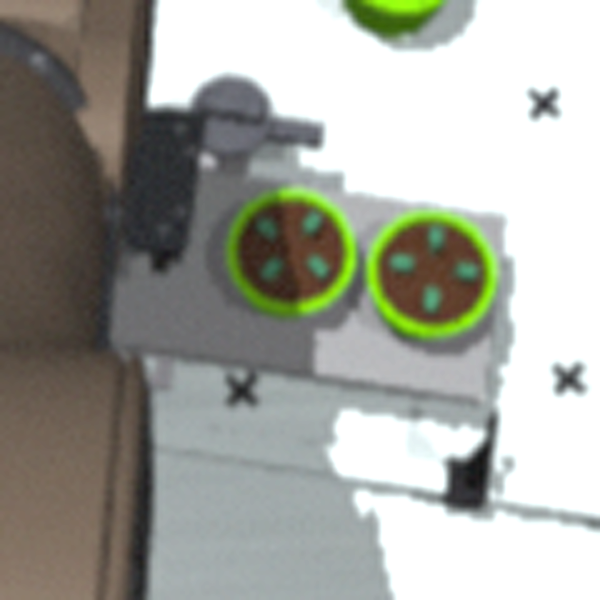

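View pics/s8z.png

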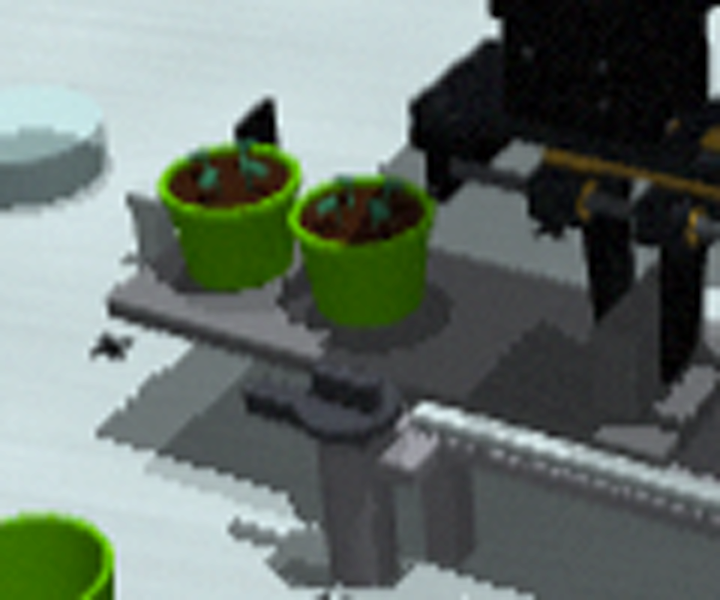

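```bash
cat > edge.py <<'E'
from h import *
import sys
tag=sys.argv[1]
h=np.radians(79.0); ex=np.array([np.cos(h),np.sin(h)]); ey=np.array([-ex[1],ex[0]]); o=np.array([575.3,-91.3])
xs=np.arange(-175,-145,0.25)
for n,ysr in(("top",[-44,-40,-36,-30,-20,-10,0,10,20,30,36,40,44]),("scene",[-44,-40,-36,-32,-28])):
    im=cv2.imread(f"pics/{n}{tag}.png").astype(np.float32)
    g=im.mean(2); out=[]
    for y in ysr:
        W=np.array([np.r_[o+x*ex+y*ey,82.0] for x in xs]); uv=proj(n,W).astype(np.float32)
        v=cv2.remap(g,uv[:,0].reshape(1,-1),uv[:,1].reshape(1,-1),cv2.INTER_LINEAR)[0]
        gr=cv2.GaussianBlur(np.gradient(v).reshape(1,-1),(0,0),4)[0]; i=np.argmax(abs(gr)*((xs>-170)&(xs<-150)))
        out.append((y,xs[i],round(float(gr[i]),1)))
    print(n,out,"median",np.median([a[1] for a in out]))
E
python3 edge.py 8; python3 - <<'E'
E
```

```text
top [(-44, np.float64(-159.75), -2.2), (-40, np.float64(-159.5), -3.1), (-36, np.float64(-159.75), -3.1), (-30, np.float64(-160.5), -3.2), (-20, np.float64(-166.75), -3.6), (-10, np.float64(-167.75), -3.5), (0, np.float64(-166.25), -3.4), (10, np.float64(-169.75), -2.8), (20, np.float64(-169.75), -2.9), (30, np.float64(-169.5), -3.0), (36, np.float64(-165.25), -3.2), (40, np.float64(-167.75), -2.8), (44, np.float64(-166.25), -3.2)] median -166.25
scene [(-44, np.float64(-160.5), -2.4), (-40, np.float64(-160.75), -2.6), (-36, np.float64(-163.0), -1.8), (-32, np.float64(-159.75), -2.3), (-28, np.float64(-158.75), -1.9)] median -160.5
```

Front edge against flag: top camera −159.7 vs −160.4, scene camera −160.3 vs −160.2, arm travel −159.9. A final 0.4 mm nudge is enough.

```bash
python3 -m crank '[[-0.4,0,0,0,0,0],[-0.4,0,0,0,0,0],[-0.4,0,0,0,0,0],[-0.4,0,0,0,0,0],[-0.4,0,0,0,0,0]]' 0; python3 meas.py 9 ; python3 edge.py 9; python3 - <<'E'
from h import *
print(np.round(env.state()["qvel"],4))
for n in("scene","top"):
    a=cv2.imread(f"pics/{n}5.png").astype(int);b=cv2.imread(f"pics/{n}9.png").astype(int)
P=cloud("top",np.load("pics/top9_d.npy")).reshape(-1,3); S=cloud("scene",np.load("pics/scene9_d.npy")).reshape(-1,3)
P0=cloud("top",np.load("pics/topm_d.npy")).reshape(-1,3); S0=cloud("scene",np.load("pics/scenem_d.npy")).reshape(-1,3)
for nm,c,z,r in(("jar",(430,371),(10,85),60),("pot",(743,-216),(10,70),60),("dishes",(368,-418),(8,40),70),("key",(737,90),(6,94),50)):
    for k,Q in(("top0",P0),("top",P),("sc0",S0),("sc",S)):
        q=Q[(np.hypot(Q[:,0]-c[0],Q[:,1]-c[1])<r)&(Q[:,2]>z[0])&(Q[:,2]<z[1])]
        if len(q)>5: print(nm,k,len(q),np.round(q.mean(0),1),np.round(np.percentile(q[:,2],98),1))
E
```

```text
t: 19.9
eef_pos: [591.9, -2.9, 88.4]
tcp_rot: [-1.57, 0.001, 1.377]
ft_force: [0.6, 2.8, -1.4]
opening: 0.231
t 19.9 pos [591.9  -2.9  88.4] rot [-89.9   0.1  78.9] F [ 0.6  2.8 -1.4] op 0.231
row [160.2, -0.2, 0.3] [-0.1, -0.1, -0.1]
[ 0.99648753 -0.3083932   0.04112047]
scene flag 39 x [-162.8 -159.1 -157.4] y [64.1 92.3] rect [array([-159.5,   78.1]), array([28.3,  5.3]), np.float64(86.8)]
  board top: y range [-49.5  18.8] n 378
  pitch deg 0.051759451417028327 z med 83.1539904868336
  front x by y [-158.2 -157.6 -157.7 -158.7 -158.8 -157.8 -159.2  -98.2] slope deg 31.5
top flag 37 x [-162.4 -159.4 -158.3] y [66.1 92.4] rect [array([-160.3,   79.2]), array([26.3,  3.9]), np.float64(89.3)]
  board top: y range [-47.7  51.8] n 773
  pitch deg 0.03472456495939181 z med 81.92849679878259
  front x by y [-157.9 -158.9 -160.3 -158.3 -159.1 -159.4 -158.  -159.3 -159.6 -158.8
 -159.4 -157.9] slope deg -0.0
top [(-44, np.float64(-161.0), -2.3), (-40, np.float64(-159.75), -2.7), (-36, np.float64(-159.75), -2.9), (-30, np.float64(-160.25), -3.0), (-20, np.float64(-167.0), -3.2), (-10, np.fl
[... 284 characters left out ...]
oat64(-160.0), -2.2), (-40, np.float64(-160.5), -2.4), (-36, np.float64(-161.5), -1.6), (-32, np.float64(-162.25), -1.5), (-28, np.float64(-159.25), -1.9)] median -160.5
[ 0.0014  0.0013  0.0009 -0.0008  0.0007 -0.0001]
jar top0 539 [428.9 370.1  60.9] 76.8
jar sc0 606 [447.8 376.3  50.9] 77.2
jar sc 603 [447.7 376.4  51.1] 77.2
pot top0 437 [ 755.5 -219.3   41.6] 61.0
pot top 433 [ 755.5 -219.4   41.9] 61.2
pot sc0 844 [ 753.1 -216.7   41.2] 61.6
pot sc 843 [ 753.1 -216.8   41.3] 61.4
dishes top0 1018 [ 368.9 -422.8   29.1] 31.9
dishes top 1019 [ 368.8 -422.8   29. ] 31.9
dishes sc0 440 [ 382.  -418.3   26.9] 32.6
dishes sc 442 [ 382.  -418.2   26.8] 32.8
key sc 560 [746.4  91.6  45.7] 89.6
```

View pics/scene9.png

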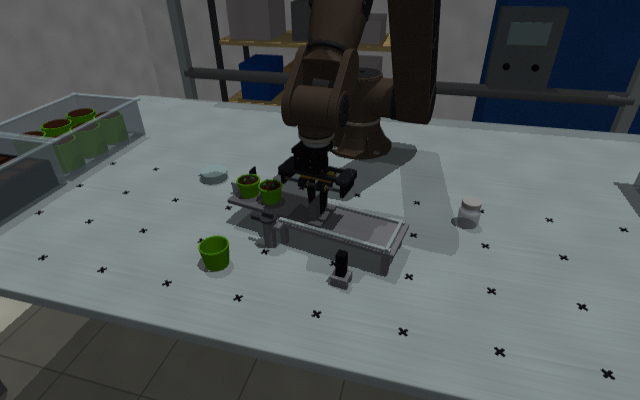

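The scene view shows the board out and flat, with its front end at (232,203) beside the pointer. The key is upright at (341,268), and the jar, pot and dishes haven't moved. I'm handing the job in while still holding the rib.

```bash
python3 -c "
from cell import job,env
print(job.job_done()); print(env.state()['t'])"
```

```text
the job is handed in; nothing more can be done
None
the job is handed in; nothing more can be done
```

I turned the screw with the fork key, stood the key back on the bench and let it go. Then I slid the board out to the pointer and handed in at about 20 s, still gripping the rib. No verdict was reported.

**Last checks:**
- **Screw:** the wing measured about 78.5° against a rack heading of about 79°, so the screw is near 1.56 rad with the tongue pointing outward. Single fits of the wing and tongue direction scattered from 75° to 83°.
- **Key:** it stands upright at about (737, 90), with its top at about 88 mm.
- **Board:** it is flat to within 0.1° and held still with 3 N or less at the wrist.
- **Front end against pointer:** measured outward along the rack, the front end is at about 160.0–160.5 mm and the pointer at about 160.3 mm. The coarser depth edge read the front end 1–2 mm shorter. On the inner part of the front end the top-camera edge finder locked onto a shadow, so I ignored those points.
- **Bystanders:** pointer, pot, dishes and jar measured unmoved, though at the end the arm hid the jar from the top camera, so that check is from the scene camera alone.

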